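# Stroke-test three syringes and reject the one that binds

## Robot

A 6-joint arm with a two-finger parallel gripper is mounted at the origin on a cart in front of the work surface, level with it; the furniture and walls round the work are solid. World frame = base frame: x ahead of the robot, y to its left, z up, the work surface at z = 0. Lengths are in m, angles in rad, forces in N, time in s.
With the tool pointing down it reaches from about 0.35 to 0.775 m from the base axis. Payload 7.3 kg.
Tool frame: the origin (TCP) lies at the very end of the fingers, on their centre line; the grasp point (between the pads) lies 19 mm behind it; z points along the fingers, y is the line along which they close (so a half turn about z gives the same grasp; the last joint's range is limited). The gripper opens to 92 mm and grips with 3 to 60 N. Pads are 19 mm wide; open, the fingers measure 130 mm over their backs; the gripper's body (75 mm by 190 mm) begins 47 mm behind the grasp point.
Start: joints at [1.003, 0.342, 1.524, -0, 1.275, -0.146], TCP at [0.215, 0.479, 0.227] pointing down, gripper open.
Joint ranges: [-2.53, 2.53], [-0.77, 2.02], [0.04, 2.7], [-1, 4.14], [0.28, 2.66], [-3.11, 3.11]. Speed limits (rad/s): [2.57, 2.57, 3.14, 3.14, 3.14, 3.14].

## Interface

Orientations are given as [roll, pitch, yaw] about the fixed x, y, z axes, in that order (R = Rz(yaw) Ry(pitch) Rx(roll)).
In Python, from cell import robot, read_camera, get_calibration gives the robot as it stands. The module is installed in compiled form; this text tells all that it offers.
- The arm moves only by the tool send_rows, never from a script. Its argument "plan" is a list of rows, each a list of 2 entries, a list of its own where there are three numbers: the shift along the tool's x, y, z as a fraction of full scale, then the turn, a rotation vector about the tool's x, y, z as a fraction of full scale. A call has exactly 10 rows; each row shifts and turns the commanded pose from where the row before left it, along the tool's axes as they then stand; what a row does not reach is not made up. Full scale, the value 1, is 0.025 m for a shift and 90 degrees for a turn. A row lasts 1/8 s, in which the tool goes at most 62.5 mm and 10.7 degrees, less where a joint would pass 70% of its speed; a pose out of reach is approached as far as the arm can. A call with a number of a shift or a turn outside -1 to 1 is refused whole. A call with a gripper value outside its range is refused whole. "gripper" is the opening, from -1 (shut) to 1 (fully open), so that 0 is half open, set as the call begins (left out, the last holds). The fingers move at their own pace and stop on an object; "force" is the grip in N (left out, the last holds). Time passes only in rows, so rows that do not move let the fingers close, or fill a call up. It gives the time, the measured TCP pose, the force, the opening and the grip force at its end, in the units of the state.
- robot.observe(): the state, without advancing time (a new reading comes with each control period).
- read_camera(name): name is "side" or "top"; returns (picture, depth): 420x560x3 uint8, blue, green, red; 420x560 float32, m along the optical axis (not along the pixel's ray), 0 where there is no reading.
- get_calibration(name): a dict with "intrinsics" (3x3 intrinsics, pixels), "dist_coeffs" ([k1, k2, p1, p2, k3] as OpenCV has them; the pictures are not rectified), "rvec" (rotation vector, rad) and "tvec" (3), from world to camera coordinates, as OpenCV has them. Camera axes: x right, y down, z forward; pixel columns grow to the right and rows downward; lengths in m; the calibration is good to about 2 mm. A picture is of the moment at which its call begins. get_calibration takes no time and is no camera call.
- robot.hand_in(): hands the job in; it is judged then, once.
The state is a dict: "time": time; "qpos": joint angles; "qvel": joint speeds; "joint_efforts": joint torques, N m; "tool_pos": TCP position; "tool_rot": TCP orientation; "contact_force": force on the tool from outside, world axes, zero at the start; "torque": the same for the moment, N m; "opening": finger opening in m; "grip_force": force on a finger pad.
Only numpy, scipy, OpenCV 4.12 (cv2) and the standard library are available. Lean on these libraries where they do the work, as an engineer would, in place of code of your own. Each camera call takes 0.05 s, during which the arm holds its last target. There are 200 camera calls.

## Task

Test each of the three syringes standing in the blue rack by pressing its plunger down gently, never with more than about 15 N: sound ones go fully home and stay in the rack. One of them binds part-way: when its resistance climbs clearly, stop pressing, lift that syringe out by its grey collar and stand it upright, fully seated, in the red reject socket. Leave the two black filter cubes and the round black cap where they are.

Things in the scene. Friction and masses are not known exactly. Their poses are not given: they have to be found in the camera images.
- rack: Fixed blue test rack, 56 x 206 mm, 40 mm high; origin at the centre of its underside, on the bench. Three round sockets in a row along its y axis, at y = -75, 0 and +75 mm; socket width 22 mm, socket floor 8 mm above the bench. One syringe stands upright in each; exactly one of the three, not told which, has a plunger that binds.
- reject_mouth (a point): Fixed red block, 62 x 62 mm, 36 mm high, on a 78 x 78 mm foot plate, with one upright socket 26 mm wide and 30 mm deep (floor 6 mm above the bench). The point is the centre of the socket's mouth, in the block's top face.
- syringe_a_grip (a point): Syringe a, dry and empty: clear round barrel 20 mm in diameter with a flat foot, and on its upper end a smooth grey round grip collar 26 mm in diameter and 20 mm tall. The point is the centre of the collar, on the axis, 76 mm above the foot; its z axis points up the barrel. Weight about 80 g with plunger. The three syringes look alike and stand in the rack in any order.
- plunger_a_top (a point): Top centre of the white thumb disc (23 mm wide, 4 mm thick) of syringe a's plunger: 42 mm above the collar's centre when drawn out, 18 mm when home (24 mm stroke down the barrel); starts 0 to 4 mm in. A sound one glides at 3 to 4 N, meets a rubber end when home (from 4 N, 5 N per mm) and stays home; the binding one climbs from 4 N by 2 N per mm past 10 mm of stroke, and springs back to there.
- syringe_b_grip (a point): Syringe b, dry and empty: clear round barrel 20 mm in diameter with a flat foot, and on its upper end a smooth grey round grip collar 26 mm in diameter and 20 mm tall. The point is the centre of the collar, on the axis, 76 mm above the foot; its z axis points up the barrel. Weight about 80 g with plunger. The three syringes look alike and stand in the rack in any order.
- plunger_b_top (a point): Top centre of the white thumb disc (23 mm wide, 4 mm thick) of syringe b's plunger: 42 mm above the collar's centre when drawn out, 18 mm when home (24 mm stroke down the barrel); starts 0 to 4 mm in. A sound one glides at 3 to 4 N, meets a rubber end when home (from 4 N, 5 N per mm) and stays home; the binding one climbs from 4 N by 2 N per mm past 10 mm of stroke, and springs back to there.
- syringe_c_grip (a point): Syringe c, dry and empty: clear round barrel 20 mm in diameter with a flat foot, and on its upper end a smooth grey round grip collar 26 mm in diameter and 20 mm tall. The point is the centre of the collar, on the axis, 76 mm above the foot; its z axis points up the barrel. Weight about 80 g with plunger. The three syringes look alike and stand in the rack in any order.
- plunger_c_top (a point): Top centre of the white thumb disc (23 mm wide, 4 mm thick) of syringe c's plunger: 42 mm above the collar's centre when drawn out, 18 mm when home (24 mm stroke down the barrel); starts 0 to 4 mm in. A sound one glides at 3 to 4 N, meets a rubber end when home (from 4 N, 5 N per mm) and stays home; the binding one climbs from 4 N by 2 N per mm past 10 mm of stroke, and springs back to there.
- dust_cap: Bystander: flat round black cap, 37 mm across, 12 mm high, lying behind the rack; origin at the centre of its underside.
- filter_cube_0: Bystander: black filter cube with round windows, 37 x 34 x 40 mm, behind the red block; origin at the centre of its underside.
- filter_cube_1: Bystander: black filter cube with round windows, 37 x 34 x 40 mm, in front of the rack; origin at the centre of its underside.
There are look-alikes about, which are no part of the job. There is more than one size of the part that bears reject_mouth; the job needs the largest.

How it is judged:
On the way, in this order (a step that is already met when the one before it is completed fails the run):
1. the binding plunger has been pressed, in the rack, to where its resistance climbs (z of plunger_b_top in the frame of syringe_b_grip below 0.0305 m and distance of syringe_b_grip from where it was at the start of the episode below 0.01 m), for 0.05 s.
2. the binding syringe stands in the reject socket (horizontal distance between syringe_b_grip and reject_mouth below 0.009 m and z of syringe_b_grip in the frame of reject_mouth below 0.05 m and angle between syringe_b_grip's own z axis and vertical below 0.12 rad), for 0.2 s.
At the end, for the whole second after the job is handed in: Binding syringe upright (0.12 rad), fully seated (collar centre < 50 mm above the mouth, axis within 9 mm) in the red socket; the other two upright (0.12 rad) in their rack sockets, collars within 10 mm of their start, plungers home (disc top < 19.5 mm above collar centre) (all of step 2 and z of plunger_a_top in the frame of syringe_a_grip below 0.0195 m and distance of each of syringe_a_grip, syringe_c_grip from where it was at the start of the episode below 0.01 m and angle between each of syringe_a_grip, syringe_c_grip's own z axis and vertical below 0.12 rad and z of plunger_c_top in the frame of syringe_c_grip below 0.0195 m); the robot touches nothing.
It fails at once if a plunger pressed with more than 22 N (contact force between any of plunger_a, plunger_b, plunger_c and anything else above 22 N).
It fails at once if a sound syringe lifted out of its socket (distance of any of syringe_a_grip, syringe_c_grip from where it was at the start of the episode above 0.03 m).
It fails at once if the round black cap or a black filter cube moved more than 15 mm (distance of any of dust_cap, filter_cube_0, filter_cube_1 from where it was at the start of the episode above 0.015 m).
It also fails if it takes over 54 s, if anything falls off the work surface, if the arm or the gripper's body presses on something with over 40 N, if the wrist force passes 120 N, or if a joint passes its speed limit or range.

## Working session

There is one attempt and no reset: what is moved stays moved. The work goes in short steps, Python scripts to look and compute and a tool call to move; the robot and the scene stay as the last step left them, time stands still between calls to the robot, and variables do not carry over. Pictures are saved under pics/ and viewed, at most 10 in all, crops included, and the job is handed in when it is done.

Besides the shell and the picture viewer there is one more tool, called as name(argument=value, ...) on one line, values as JSON. send_rows: Moves the arm, as the interface text tells. Shift numbers are shares of 0.025 m and turn numbers shares of 90 degrees, none past 1 either way. Its arguments: {"type":"object","properties":{"plan":{"type":"array"},"gripper":{"type":"number"},"force":{"type":"number"}},"required":["plan"]}

```bash
mkdir -p pics
cat > h.py <<'E'
import numpy as np, cv2
from cell import robot, read_camera, get_calibration
def snap(n):
    im,d=read_camera(n); np.savez('%s.npz'%n,im=im,d=d); return im,d
def world(n,d):
    c=get_calibration(n);K=np.array(c['intrinsics']);R=cv2.Rodrigues(np.array(c['rvec'],float))[0];t=np.array(c['tvec'],float).ravel()
    h,w=d.shape;u,v=np.meshgrid(np.arange(w),np.arange(h))
    p=cv2.undistortPoints(np.stack([u,v],-1).reshape(-1,1,2).astype(float),K,np.array(c['dist_coeffs'],float)).reshape(h,w,2)
    P=np.dstack([p*d[...,None],d])
    W=(P-t)@R; W[d<=0]=np.nan; return W
E
python3 - <<'E'
from h import *
for n in('top','side'):
    im,d=snap(n); cv2.imwrite('pics/%s0.png'%n,im)
    c=get_calibration(n);R=cv2.Rodrigues(np.array(c['rvec'],float))[0];print(n,-R.T@np.array(c['tvec']).ravel(),(d>0).mean())
o=robot.observe();print(o)
E
```

```text
top [0.46158424 0.17647559 0.94795682] 0.9959566326530612
side [ 0.42587524 -0.49885913  0.6163502 ] 0.9961267006802721
{'time': 0.1, 'qpos': array([ 1.00301402e+00,  3.42679143e-01,  1.52489235e+00, -3.00401079e-05,
        1.27535190e+00, -1.46025792e-01]), 'qvel': array([-0.00094115, -0.00344517, -0.00219538,  0.00076762,  0.00041325,
       -0.00160967]), 'joint_efforts': array([ 1.37498180e-03, -4.32005167e+01, -2.44695067e+01,  7.17864675e-02,
        5.25536493e-02, -7.09362280e-05]), 'tool_pos': array([0.21473382, 0.47870847, 0.22611107]), 'tool_rot': array([-3.14027190e+00, -1.65211007e-04,  2.71984480e+00]), 'contact_force': array([-0.10665126, -0.12688253,  0.20470142]), 'torque': array([ 0.04019303, -0.00978425, -0.0122148 ]), 'grip_force': 0.0, 'opening': 0.09216093094858736}
```

View pics/top0.png

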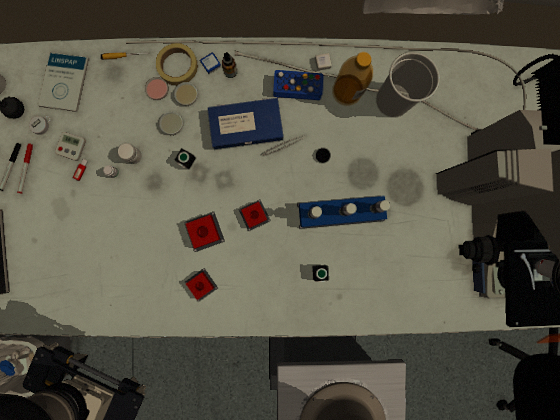

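View pics/side0.png

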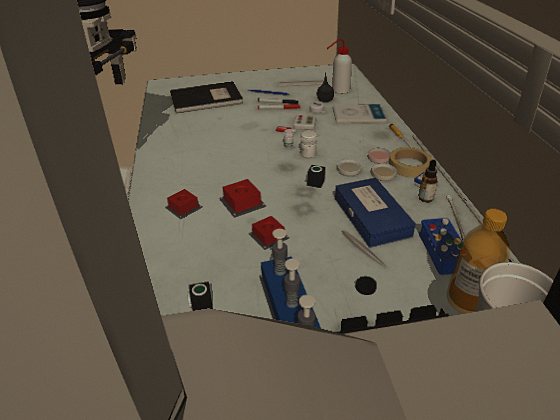

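The top view shows the blue rack at about (342,212), with white discs at (317,212), (350,209) and (385,205). There are three red blocks that could be the reject socket: (203,232), (254,214) and (200,285). (203,232) looks largest, so I'll check it by measurement and a close crop. The filter cubes are at (184,158) and (320,272), and the cap is at (322,155).

Run:
```python
from h import *
z=np.load('top.npz');im=z['im'];d=z['d'];W=world('top',d)
b,g,r=[im[...,i].astype(int) for i in range(3)]
red=((r>90)&(g<60)&(b<60)).astype(np.uint8)
n,L,s,c=cv2.connectedComponentsWithStats(red)
for i in range(1,n):
    if s[i,4]>200:
        m=(L==i)&(W[...,2]>0.015);p=W[m]; zt=np.median(p[:,2]);q=p[p[:,2]>zt-.006][:,:2].astype(np.float32);print('red',c[i].round(),zt.round(4),cv2.minAreaRect(q))
blu=(b>90)&(r<60)&(W[...,2]>.03)&(W[...,2]<.05)
blu[:180]=0;m=blu;q=W[m];print('rack',np.median(q[:,2]),cv2.minAreaRect(q[:,:2].astype(np.float32)))
Z=np.nan_to_num(W[...,2])
t=np.zeros_like(red);t[185:240,290:410]=(Z[185:240,290:410]>.085)
n,L,s,c=cv2.connectedComponentsWithStats(t)
for i in range(1,n):
    p=W[L==i];zt=np.percentile(p[:,2],90);q=p[p[:,2]>zt-.006];print('disc',s[i],c[i],zt,len(q),q.mean(0),q.min(0),q.max(0), cv2.minEnclosingCircle(q[:,:2].astype(np.float32)))
for (u,v) in((184,158),(320,272),(322,155)): print(W[v,u])
crop=np.hstack([cv2.resize(im[185:305,175:285],None,fx=4,fy=4),cv2.resize(im[185:305,300:400],(400,480))]);cv2.imwrite('pics/crop.png',crop[:, :800])
```

```text
red [254. 214.] 0.027 ((0.5174919366836548, 0.21317258477210999), (0.045873697847127914, 0.04565310478210449), 24.398752212524414)
red [201. 231.] 0.0358 ((0.4772047996520996, 0.33561334013938904), (0.06118610501289368, 0.061126478016376495), 20.447650909423828)
red [199. 286.] 0.027 ((0.34796342253685, 0.3432479500770569), (0.045598383992910385, 0.046397868543863297), 34.76192092895508)
rack nan ((0.0, 0.0), (0.0, 0.0), 0.0)
disc [374 200  16  12 149] [381.56375839 205.61073826] 0.1255632070165128 86 [ 0.5309588  -0.07327272  0.12423687] [ 0.51942411 -0.08385348  0.12069425] [ 0.54129135 -0.06243377  0.12752947] ((0.5307168364524841, -0.07329858094453812), 0.011416140012443066)
disc [342 203  15  12 134] [349.15671642 208.51492537] 0.1266367285800705 89 [5.24437441e-01 3.32448707e-04 1.25039806e-01] [ 0.5132429  -0.01120698  0.12161891] [0.53506644 0.01097798 0.12833628] ((0.5243207812309265, 1.9294069716124795e-05), 0.011500596068799496)
disc [309 206  13  12 119] [315.11764706 211.53781513] 0.12563529806732815 85 [0.51806799 0.07512727 0.12423065] [0.50693882 0.06505487 0.12037358] [0.52858256 0.08500219 0.12783622] ((0.5179468989372253, 0.07525020837783813), 0.01116046030074358)
[0.65130202 0.37944624 0.03570314]
[0.37973973 0.05726966 0.03607402]
[0.66409455 0.04572877 0.01041544]
  return _methods._mean(a, axis=axis, dtype=dtype,
  ret = ret.dtype.type(ret / rcount)
```

View pics/crop.png

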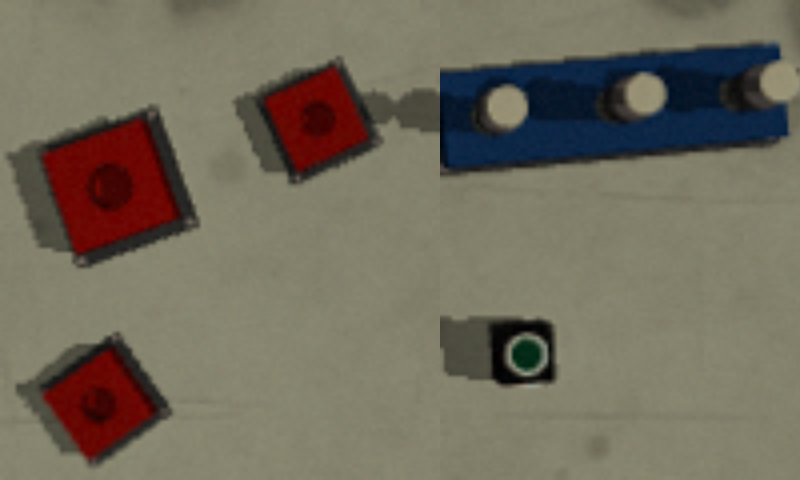

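The crop confirms the choice: (203,232) is the 61 mm block, and the other two are 46 mm. Its socket is near (0.477, 0.336). Each row below moves the shut gripper toward the first syringe.

send_rows(plan=[[[-1, 0, 0.5], [0, 0, 0.113]], [[-1, 0, 0.5], [0, 0, 0.113]], [[-1, 0, 0.5], [0, 0, 0.113]], [[-1, 0, 0.5], [0, 0, 0.113]], [[-1, 0, 0.5], [0, 0, 0.113]], [[-1, 0, 0.4], [0, 0, 0.113]], [[-1, 0.7, 0], [0, 0, 0]], [[-1, 0.7, 0], [0, 0, 0]], [[-1, 0.7, 0], [0, 0, 0]], [[-1, 0.7, 0], [0, 0, 0]]], gripper=-1, force=20)

```text
time: 1.35
tool_pos: [0.3863, 0.2753, 0.154]
tool_rot: [-3.141, 0.0, 1.655]
contact_force: [0.3, 0.0, -0.6]
opening: 0.0011
grip_force: 0.0
```

```bash
cat >> h.py <<'E'
from scipy.spatial.transform import Rotation as Ro
def to(x,y,z,yaw=94.9):
    o=robot.observe();R=Ro.from_euler('xyz',o['tool_rot'])
    dl=R.inv().apply(np.array([x,y,z])-o['tool_pos'])/.025
    T=Ro.from_euler('xyz',[np.pi,0,np.radians(yaw)])
    print('t',o['time'],'pos',o['tool_pos'].round(4),'rot',np.degrees(o['tool_rot']).round(2),'F',o['contact_force'].round(2),'op',round(o['opening'],4),'shift',dl.round(3),'turn',((R.inv()*T).as_rotvec()/(np.pi/2)).round(4))
E
python3 -c "
from h import *
to(.518,.0752,.14)"
```

```text
t 1.35 pos [0.3863 0.2753 0.154 ] rot [-1.7997e+02  1.0000e-02  9.4810e+01] F [ 0.34  0.02 -0.6 ] op 0.0011 shift [-8.417  4.579  0.558] turn [-0.0003  0.0001 -0.001 ]
```

send_rows(plan=[[[-1, 0.55, 0], [0, 0, 0]], [[-1, 0.55, 0], [0, 0, 0]], [[-1, 0.55, 0], [0, 0, 0]], [[-1, 0.55, 0], [0, 0, 0]], [[-1, 0.55, 0], [0, 0, 0]], [[-1, 0.55, 0], [0, 0, 0]], [[-1, 0.55, 0], [0, 0, 0]], [[-1, 0.55, 0], [0, 0, 0]], [[-0.42, 0.18, 0.4], [0, 0, 0]], [[0, 0, 0.4], [0, 0, 0]]])

```text
time: 2.6
tool_pos: [0.5172, 0.0759, 0.133]
tool_rot: [-3.14, -0.0, 1.654]
contact_force: [-0.7, 1.2, 1.1]
opening: 0.0002
grip_force: 0.0
```

```bash
python3 -c "
from h import *
to(.518,.0752,.113)
im,d=snap('side');print(im.shape);cv2.imwrite('pics/s1.png',cv2.resize(im[200:340,230:350],None,fx=5,fy=4))"
```

```text
t 2.6 pos [0.5172 0.0759 0.133 ] rot [-1.7993e+02 -2.0000e-02  9.4750e+01] F [-0.68  1.18  1.06] op 0.0002 shift [-0.029  0.031  0.802] turn [-0.0008 -0.0002 -0.0017]
(420, 560, 3)
```

View pics/s1.png

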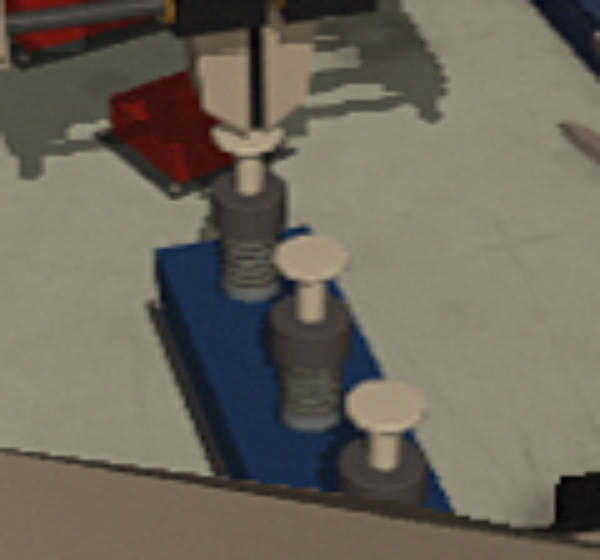

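The shut fingers are centred over the far disc (crop pixel ~(248,135)). I'll press to z ≈ 0.1135 and read the force.

send_rows(plan=[[[0, 0, 0.1], [0, 0, 0]], [[0, 0, 0.1], [0, 0, 0]], [[0, 0, 0.1], [0, 0, 0]], [[0, 0, 0.1], [0, 0, 0]], [[0, 0, 0.1], [0, 0, 0]], [[0, 0, 0.1], [0, 0, 0]], [[0, 0, 0.1], [0, 0, 0]], [[0, 0, 0.08], [0, 0, 0]], [[0, 0, 0], [0, 0, 0]], [[0, 0, 0], [0, 0, 0]]])

```text
time: 3.9
tool_pos: [0.5174, 0.076, 0.1144]
tool_rot: [-3.141, -0.0, 1.655]
contact_force: [0.5, -1.0, 0.4]
opening: 0.0001
grip_force: 0.0
```

send_rows(plan=[[[0, 0, 0.02], [0, 0, 0]], [[0, 0, 0.02], [0, 0, 0]], [[0, 0, 0.02], [0, 0, 0]], [[0, 0, 0.02], [0, 0, 0]], [[0, 0, 0.02], [0, 0, 0]], [[0, 0, 0], [0, 0, 0]], [[0, 0, 0], [0, 0, 0]], [[0, 0, 0], [0, 0, 0]], [[0, 0, 0], [0, 0, 0]], [[0, 0, 0], [0, 0, 0]]])

```text
time: 5.15
tool_pos: [0.5176, 0.0761, 0.1122]
tool_rot: [-3.141, -0.0, 1.655]
contact_force: [-0.1, 0.2, 1.6]
opening: 0.0001
grip_force: 0.9
```

send_rows(plan=[[[0, 0, 0.05], [0, 0, 0]], [[0, 0, 0.05], [0, 0, 0]], [[0, 0, 0.05], [0, 0, 0]], [[0, 0, 0.05], [0, 0, 0]], [[0, 0, 0.05], [0, 0, 0]], [[0, 0, 0.05], [0, 0, 0]], [[0, 0, 0.03], [0, 0, 0]], [[0, 0, 0.03], [0, 0, 0]], [[0, 0, 0], [0, 0, 0]], [[0, 0, 0], [0, 0, 0]]])

```text
time: 6.4
tool_pos: [0.5176, 0.0761, 0.1031]
tool_rot: [-3.141, -0.0, 1.655]
contact_force: [-0.1, -0.5, 2.1]
opening: 0.0004
grip_force: 0.8
```

send_rows(plan=[[[0, 0, 0.02], [0, 0, 0]], [[0, 0, 0.02], [0, 0, 0]], [[0, 0, 0.02], [0, 0, 0]], [[0, 0, 0], [0, 0, 0]], [[0, 0, 0], [0, 0, 0]], [[0, 0, 0], [0, 0, 0]], [[0, 0, 0], [0, 0, 0]], [[0, 0, 0], [0, 0, 0]], [[0, 0, 0], [0, 0, 0]], [[0, 0, 0], [0, 0, 0]]])

```text
time: 7.65
tool_pos: [0.5179, 0.076, 0.102]
tool_rot: [3.141, 0.0, 1.655]
contact_force: [-0.4, -0.4, 5.3]
opening: 0.0006
grip_force: 2.5
```

send_rows(plan=[[[0, 0, 0.02], [0, 0, 0]], [[0, 0, -0.7], [0, 0, 0]], [[0, 0, -0.7], [0, 0, 0]], [[-1, 0, 0], [0, 0, 0]], [[-1, 0, 0], [0, 0, 0]], [[-1, 0, 0], [0, 0, 0]], [[-0.04, 0, 0.3], [0, 0, 0]], [[0, 0, 0.1], [0, 0, 0]], [[0, 0, 0.1], [0, 0, 0]], [[0, 0, 0.1], [0, 0, 0]]])

```text
time: 8.9
tool_pos: [0.5242, 0.0009, 0.1213]
tool_rot: [3.141, -0.0, 1.656]
contact_force: [-0.5, -0.7, 3.0]
opening: 0.0005
grip_force: 1.5
```

send_rows(plan=[[[0, 0, 0.05], [0, 0, 0]], [[0, 0, 0.05], [0, 0, 0]], [[0, 0, 0.05], [0, 0, 0]], [[0, 0, 0.05], [0, 0, 0]], [[0, 0, 0.05], [0, 0, 0]], [[0, 0, 0.02], [0, 0, 0]], [[0, 0, 0.02], [0, 0, 0]], [[0, 0, 0], [0, 0, 0]], [[0, 0, 0], [0, 0, 0]], [[0, 0, 0], [0, 0, 0]]])

```text
time: 10.15
tool_pos: [0.5246, 0.0003, 0.1146]
tool_rot: [3.14, 0.0, 1.655]
contact_force: [-0.8, 0.4, 6.6]
opening: 0.0003
grip_force: 3.6
```

send_rows(plan=[[[0, 0, 0.02], [0, 0, 0]], [[0, 0, 0.02], [0, 0, 0]], [[0, 0, 0.02], [0, 0, 0]], [[0, 0, 0.02], [0, 0, 0]], [[0, 0, 0], [0, 0, 0]], [[0, 0, 0], [0, 0, 0]], [[0, 0, 0], [0, 0, 0]], [[0, 0, 0], [0, 0, 0]], [[0, 0, 0], [0, 0, 0]], [[0, 0, 0], [0, 0, 0]]])

```text
time: 11.4
tool_pos: [0.525, 0.0002, 0.1131]
tool_rot: [3.139, 0.0, 1.655]
contact_force: [-0.7, 0.9, 9.8]
opening: 0.0006
grip_force: 5.0
```

The middle syringe binds: 9.8 N at 0.113, and climbing. Next I'll press the third.

send_rows(plan=[[[0, 0, -0.5], [0, 0, 0]], [[0, 0, -0.5], [0, 0, 0]], [[-1, 0, 0], [0, 0, 0]], [[-1, 0, 0], [0, 0, 0]], [[-0.95, 0, 0], [0, 0, 0]], [[0, 0, 0.3], [0, 0, 0]], [[0, 0, 0.1], [0, 0, 0]], [[0, 0, 0.1], [0, 0, 0]], [[0, 0, 0.1], [0, 0, 0]], [[0, 0, 0.1], [0, 0, 0]]])

```text
time: 12.65
tool_pos: [0.5305, -0.0728, 0.1197]
tool_rot: [3.141, 0.0, 1.655]
contact_force: [-0.5, -0.4, 3.1]
opening: 0.0008
grip_force: 1.5
```

send_rows(plan=[[[0, 0, 0.05], [0, 0, 0]], [[0, 0, 0.05], [0, 0, 0]], [[0, 0, 0.05], [0, 0, 0]], [[0, 0, 0.05], [0, 0, 0]], [[0, 0, 0.02], [0, 0, 0]], [[0, 0, 0.02], [0, 0, 0]], [[0, 0, 0], [0, 0, 0]], [[0, 0, 0], [0, 0, 0]], [[0, 0, 0], [0, 0, 0]], [[0, 0, 0], [0, 0, 0]]])

```text
time: 13.9
tool_pos: [0.5302, -0.0732, 0.1134]
tool_rot: [-3.142, -0.0, 1.655]
contact_force: [0.2, 0.6, 1.2]
opening: 0.0004
grip_force: 0.9
```

send_rows(plan=[[[0, 0, 0.05], [0, 0, 0]], [[0, 0, 0.05], [0, 0, 0]], [[0, 0, 0.05], [0, 0, 0]], [[0, 0, 0.05], [0, 0, 0]], [[0, 0, 0.05], [0, 0, 0]], [[0, 0, 0.05], [0, 0, 0]], [[0, 0, 0.05], [0, 0, 0]], [[0, 0, 0.05], [0, 0, 0]], [[0, 0, 0.03], [0, 0, 0]], [[0, 0, 0], [0, 0, 0]]])

```text
time: 15.15
tool_pos: [0.5301, -0.0731, 0.1026]
tool_rot: [-3.141, -0.0, 1.655]
contact_force: [-0.5, 0.9, 1.6]
opening: 0.0006
grip_force: 0.8
```

send_rows(plan=[[[0, 0, 0.02], [0, 0, 0]], [[0, 0, 0.02], [0, 0, 0]], [[0, 0, 0], [0, 0, 0]], [[0, 0, 0], [0, 0, 0]], [[0, 0, 0], [0, 0, 0]], [[0, 0, 0], [0, 0, 0]], [[0, 0, 0], [0, 0, 0]], [[0, 0, 0], [0, 0, 0]], [[0, 0, 0], [0, 0, 0]], [[0, 0, 0], [0, 0, 0]]])

```text
time: 16.4
tool_pos: [0.5305, -0.0732, 0.1021]
tool_rot: [3.141, 0.0, 1.655]
contact_force: [-0.3, 1.3, 4.9]
opening: 0.0004
grip_force: 2.5
```

send_rows(plan=[[[0, 0, 0.03], [0, 0, 0]], [[0, 0, 0], [0, 0, 0]], [[0, 0, -0.8], [0, 0, 0]], [[0, 0, -0.8], [0, 0, 0]], [[1, 0, 0], [0, 0, 0]], [[1, 0, 0], [0, 0, 0]], [[0.94, 0, 0], [0, 0, 0]], [[0, 0, 0], [0, 0, 0]], [[0, 0, 0], [0, 0, 0]], [[0, 0, 0], [0, 0, 0]]])

```text
time: 17.65
tool_pos: [0.5241, -0.0007, 0.1408]
tool_rot: [-3.141, 0.0, 1.654]
contact_force: [-0.7, 0.8, 1.0]
opening: 0.0004
grip_force: 0.0
```

```bash
python3 -c "
from h import *
to(.5243,.0003,.065)
im,d=snap('side');cv2.imwrite('pics/s2.png',cv2.resize(im[200:340,230:350],None,fx=5,fy=4))"
```

```text
t 17.65 pos [ 0.5241 -0.0007  0.1408] rot [-1.7999e+02  1.0000e-02  9.4760e+01] F [-0.73  0.75  1.01] op 0.0004 shift [0.041 0.012 3.033] turn [-0.0001  0.0001 -0.0015]
```

View pics/s2.png

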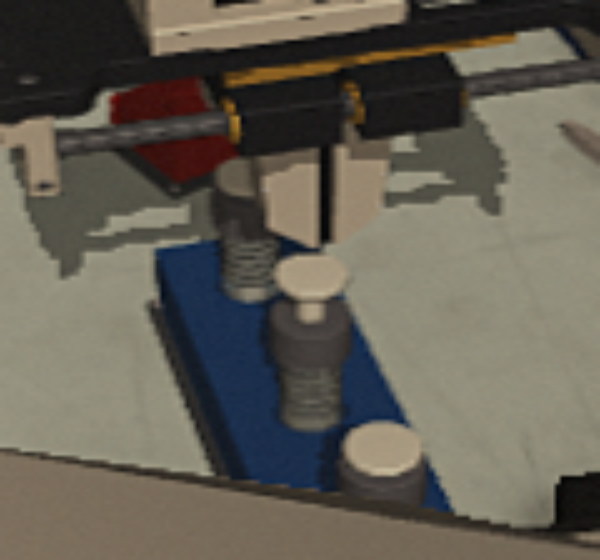

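The near plunger, at crop (383,447), is flush with its collar. The middle one, at (310,275), is half out. Opening and descending over the middle collar.

send_rows(plan=[[[0.04, 0, 0], [0, 0, 0]], [[0, 0, 0], [0, 0, 0]], [[0, 0, 0], [0, 0, 0]], [[0, 0, 0], [0, 0, 0]], [[0, 0, 0.5], [0, 0, 0]], [[0, 0, 0.5], [0, 0, 0]], [[0, 0, 0.5], [0, 0, 0]], [[0, 0, 0.5], [0, 0, 0]], [[0, 0, 0.5], [0, 0, 0]], [[0, 0, 0.5], [0, 0, 0]]], gripper=1)

```text
time: 18.95
tool_pos: [0.524, 0.0011, 0.0651]
tool_rot: [-3.142, -0.0, 1.655]
contact_force: [0.2, -0.2, -0.3]
opening: 0.0907
grip_force: 0.0
```

send_rows(plan=[[[0, 0, 0], [0, 0, 0]], [[0, 0, 0], [0, 0, 0]], [[0, 0, 0], [0, 0, 0]], [[0, 0, 0], [0, 0, 0]], [[0, 0, 0], [0, 0, 0]], [[0, 0, 0], [0, 0, 0]], [[0, 0, 0], [0, 0, 0]], [[0, 0, 0], [0, 0, 0]], [[0, 0, 0], [0, 0, 0]], [[0, 0, 0], [0, 0, 0]]], gripper=-1, force=20)

```text
time: 20.2
tool_pos: [0.5239, 0.0011, 0.066]
tool_rot: [3.142, -0.0, 1.655]
contact_force: [-0.5, 0.0, 0.2]
opening: 0.0253
grip_force: 20.0
```

send_rows(plan=[[[0, 0, -0.5], [0, 0, 0]], [[0, 0, -1], [0, 0, 0]], [[0, 0, -1], [0, 0, 0]], [[0, 0, -1], [0, 0, 0]], [[0, 0, -1], [0, 0, 0]], [[0, 0, -0.7], [0, 0, 0]], [[1, -0.05, 0], [0, 0, 0]], [[1, -0.05, 0], [0, 0, 0]], [[1, -0.05, 0], [0, 0, 0]], [[1, -0.05, 0], [0, 0, 0]]])

```text
time: 21.45
tool_pos: [0.5104, 0.1011, 0.1968]
tool_rot: [3.141, -0.0, 1.655]
contact_force: [0.7, -0.3, -1.7]
opening: 0.0253
grip_force: 20.0
```

send_rows(plan=[[[1, -0.05, 0], [0, 0, 0]], [[1, -0.05, 0], [0, 0, 0]], [[1, -0.05, 0], [0, 0, 0]], [[1, -0.05, 0], [0, 0, 0]], [[1, -0.05, 0], [0, 0, 0]], [[1, -0.05, 0], [0, 0, 0]], [[1, -0.05, 0], [0, 0, 0]], [[1, -0.05, 0], [0, 0, 0]], [[1, -0.05, 0], [0, 0, 0]], [[0.5, -0.05, 0], [0, 0, 0]]])

```text
time: 22.7
tool_pos: [0.4778, 0.3369, 0.1966]
tool_rot: [3.141, -0.0, 1.656]
contact_force: [-0.3, -0.6, -1.6]
opening: 0.0254
grip_force: 20.0
```

Run:
```python
from h import *
to(.4772,.3356,.11)
im,d=snap('top');W=world('top',d)
for u0,u1 in((305,330),(370,395)):
    p=W[190:225,u0:u1].reshape(-1,3);p=p[p[:,2]>.09];print(p.mean(0),np.median(p[:,2]),len(p))
im,d=snap('side');cv2.imwrite('pics/s3.png',cv2.resize(im[110:330,170:340],None,fx=4,fy=2.7))
```

```text
t 22.7 pos [0.4778 0.3369 0.1966] rot [ 1.7997e+02 -2.0000e-02  9.4880e+01] F [-0.27 -0.55 -1.55] op 0.0254 shift [-0.052 -0.032  3.462] turn [ 0.0003 -0.0002 -0.0003]
[0.51745611 0.07593904 0.09983082] 0.10070452902237216 101
[ 0.53036359 -0.07127309  0.09970689] 0.10108974540637464 110
```

View pics/s3.png

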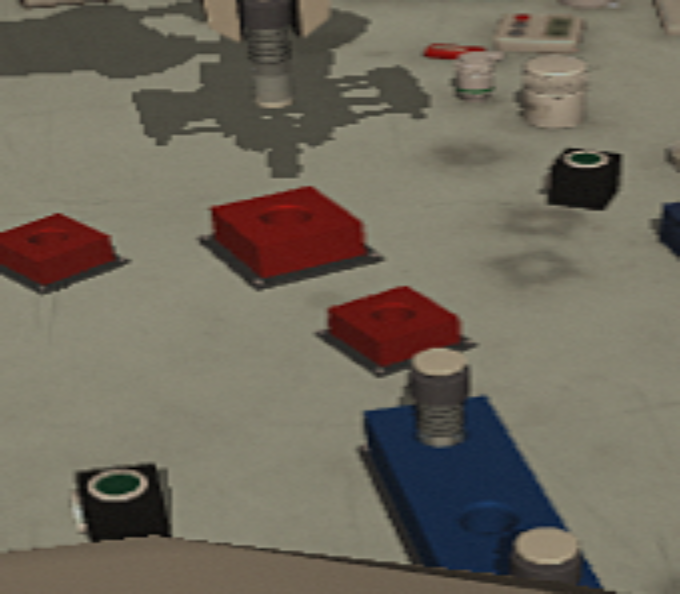

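Both sound plungers are flush with their collars at crop (440,362) and (545,545). The held syringe hangs upright at (270,60), and the red socket is at (287,215), unobstructed. I'll cross-check the socket centre from the side camera.

Run:
```python
from h import *
z=np.load('side.npz');im=z['im'];W=world('side',z['d'])
b,g,r=[im[...,i].astype(int) for i in range(3)]
m=(r>70)&(g<60)&(b<60)&(W[...,2]>.032)&(W[...,2]<.045)&(abs(W[...,0]-.477)<.05)&(abs(W[...,1]-.336)<.05)
q=W[m];print(len(q),np.median(q[:,2]),cv2.minAreaRect(q[:,:2].astype(np.float32)))
# held syringe barrel: below fingers
m=(W[...,2]>.142)&(W[...,2]<.185)&(abs(W[...,0]-.477)<.03)&(abs(W[...,1]-.336)<.03)
q=W[m]
for a,c in((.142,.155),(.155,.17),(.17,.185)):
    s=q[(q[:,2]>a)&(q[:,2]<c)];print(len(s),s.mean(0),s.min(0),s.max(0))
```

```text
479 0.03680638351252966 ((0.4761042892932892, 0.33317306637763977), (0.06300192326307297, 0.0665052980184555), 20.43024253845215)
55 [0.47639272 0.32856816 0.14841058] [0.46789257 0.32379021 0.14209442] [0.48656725 0.33657215 0.15481336]
61 [0.47612468 0.32851885 0.16278656] [0.46698375 0.32248595 0.15515688] [0.48565687 0.33808543 0.16933115]
69 [0.47644419 0.32895627 0.17718324] [0.46714283 0.32365176 0.1701525 ] [0.48646654 0.33789239 0.18493779]
```

send_rows(plan=[[[0, 0, 1], [0, 0, 0]], [[0, 0, 1], [0, 0, 0]], [[0, 0, 0.8], [0, 0, 0]], [[0, 0, 0.5], [0, 0, 0]], [[0, 0, 0.2], [0, 0, 0]], [[0, 0, 0], [0, 0, 0]], [[0, 0, 0], [0, 0, 0]], [[0, 0, 0], [0, 0, 0]], [[0, 0, 0], [0, 0, 0]], [[0, 0, 0], [0, 0, 0]]])

```text
time: 24.05
tool_pos: [0.4782, 0.336, 0.1086]
tool_rot: [3.141, -0.0, 1.655]
contact_force: [0.2, 0.2, -1.1]
opening: 0.0253
grip_force: 20.0
```

send_rows(plan=[[[0, -0.03, 0.2], [0, 0, 0]], [[0, 0, 0.2], [0, 0, 0]], [[0, 0, 0.2], [0, 0, 0]], [[0, 0, 0.2], [0, 0, 0]], [[0, 0, 0.2], [0, 0, 0]], [[0, 0, 0.2], [0, 0, 0]], [[0, 0, 0], [0, 0, 0]], [[0, 0, 0], [0, 0, 0]], [[0, 0, 0], [0, 0, 0]], [[0, 0, 0], [0, 0, 0]]])

```text
time: 25.3
tool_pos: [0.4776, 0.3359, 0.0787]
tool_rot: [3.141, -0.0, 1.655]
contact_force: [-0.5, 0.2, -1.4]
opening: 0.0255
grip_force: 20.0
```

Inside the socket with no contact force. Lowering the rest of the way.

send_rows(plan=[[[0, 0, 0.15], [0, 0, 0]], [[0, 0, 0.15], [0, 0, 0]], [[0, 0, 0.1], [0, 0, 0]], [[0, 0, 0.08], [0, 0, 0]], [[0, 0, 0.06], [0, 0, 0]], [[0, 0, 0.03], [0, 0, 0]], [[0, 0, 0], [0, 0, 0]], [[0, 0, 0], [0, 0, 0]], [[0, 0, 0], [0, 0, 0]], [[0, 0, 0], [0, 0, 0]]])

```text
time: 26.55
tool_pos: [0.4775, 0.3358, 0.0643]
tool_rot: [3.141, -0.0, 1.655]
contact_force: [-0.2, -0.5, -0.8]
opening: 0.0253
grip_force: 20.0
```

send_rows(plan=[[[0, 0, 0.03], [0, 0, 0]], [[0, 0, 0], [0, 0, 0]], [[0, 0, 0], [0, 0, 0]], [[0, 0, 0], [0, 0, 0]], [[0, 0, 0], [0, 0, 0]], [[0, 0, 0], [0, 0, 0]], [[0, 0, 0], [0, 0, 0]], [[0, 0, 0], [0, 0, 0]], [[0, 0, 0], [0, 0, 0]], [[0, 0, 0], [0, 0, 0]]])

```text
time: 27.8
tool_pos: [0.4776, 0.336, 0.0639]
tool_rot: [3.141, -0.0, 1.655]
contact_force: [-0.7, -0.6, 6.0]
opening: 0.0254
grip_force: 20.0
```

send_rows(plan=[[[0, 0, 0], [0, 0, 0]], [[0, 0, 0], [0, 0, 0]], [[0, 0, 0], [0, 0, 0]], [[0, 0, 0], [0, 0, 0]], [[0, 0, 0], [0, 0, 0]], [[0, 0, -0.4], [0, 0, 0]], [[0, 0, -0.8], [0, 0, 0]], [[0, 0, -1], [0, 0, 0]], [[0, 0, -1], [0, 0, 0]], [[0, 0, -1], [0, 0, 0]]], gripper=1)

```text
time: 29.05
tool_pos: [0.4775, 0.3359, 0.1702]
tool_rot: [3.141, -0.0, 1.655]
contact_force: [-0.8, 0.4, -0.0]
opening: 0.0917
grip_force: 0.0
```

Run:
```python
from h import *
to(.4772,.3356,.2)
im,d=snap('side');W=world('side',d);cv2.imwrite('pics/s4.png',cv2.resize(im[110:330,170:340],None,fx=4,fy=2.7))
m=(W[...,2]>.07)&(W[...,2]<.13)&(abs(W[...,0]-.477)<.03)&(abs(W[...,1]-.336)<.03)
q=W[m];print(len(q),q.min(0),q.max(0))
```

```text
t 29.05 pos [0.4775 0.3359 0.1702] rot [ 1.7995e+02 -2.0000e-02  9.4810e+01] F [-0.82  0.36 -0.  ] op 0.0917 shift [-0.009 -0.013 -1.194] turn [ 0.0006 -0.0002 -0.001 ]
235 [0.46386258 0.31952485 0.07004192] [0.48917664 0.34770626 0.11671096]
```

View pics/s4.png

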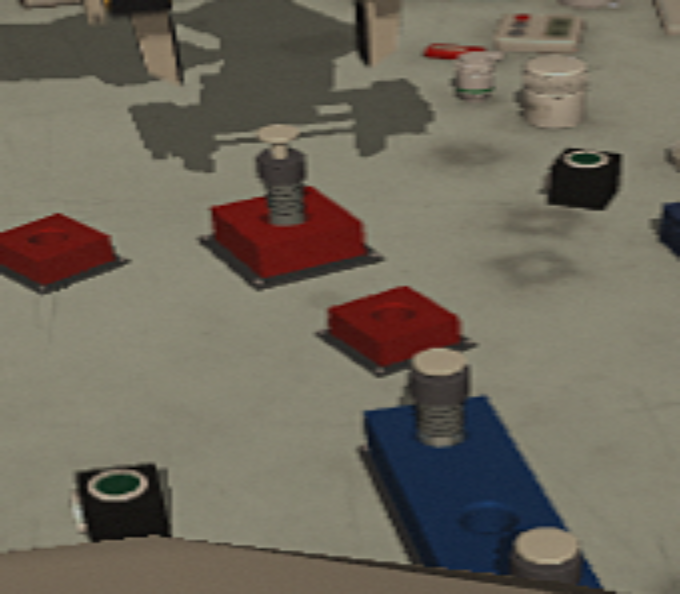

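The rejected syringe stands upright in the large red socket at crop (285,190). The two sound ones are home in the rack, and the gripper is clear.

```bash
python3 -c "
from h import *
print(robot.hand_in())"
```

```text
the job is handed in; nothing more can be done
None
```

Job handed in (no verdict came back): the binding middle syringe stands in the large red socket, and the other two are pressed home in the rack (highest force read 9.8 N).

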